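Unstack the storage boxes onto their mats

TASK

Take the stack of storage boxes with the spice jar on top apart, one piece at a time from the top down, and set each piece on its own grey felt mat: the spice jar on the round mat, and each box, centred and lined up with its mat, on the rectangular mat that is just a little larger than it. Tip nothing over, leave the lemon and the mug where they are, and leave everything standing upright and still.

Things in the scene. Friction and masses are not known exactly. Their poses are not given: they have to be found in the camera images.
- spice_jar_center (a point): Small round spice jar with a dark cap, 44 mm in diameter, 96 mm tall (the cap, 43 mm in diameter, is the top 21 mm); best gripped a little above the middle so that the hand stays clear of the cap. At the start it stands upright on top of the stack. The point is its centre, 48 mm above its underside; z up along its axis.
- small_box_center (a point): The small one of three white lidded storage boxes with wooden lids: 80 mm long (x), 50 mm wide (y), 50 mm high in all (the white body 46 mm, the lid, set in 6 mm from the edges, is flat on top). At the start it is third from below, directly under the spice jar. The boxes are stacked about centred and about parallel, long sides alike. The point is its centre, 25 mm above its underside; x along its length, y across its width, z up. Either way round is the same.
- medium_box_center (a point): The medium one of three white lidded storage boxes with wooden lids: 125 mm long (x), 58 mm wide (y), 50 mm high in all (the white body 46 mm, the lid, set in 6 mm from the edges, is flat on top). At the start it is second from below, on the large box. The boxes are stacked about centred and about parallel, long sides alike. The point is its centre, 25 mm above its underside; x along its length, y across its width, z up. Either way round is the same.
- large_box_center (a point): The large one of three white lidded storage boxes with wooden lids: 170 mm long (x), 66 mm wide (y), 50 mm high in all (the white body 46 mm, the lid, set in 6 mm from the edges, is flat on top). At the start it is at the bottom of the stack, on the worktop. The boxes are stacked about centred and about parallel, long sides alike. The point is its centre, 25 mm above its underside; x along its length, y across its width, z up. Either way round is the same.
- round_mat: Round grey felt mat fixed to the worktop, 72 mm in diameter, 5 mm thick: the place of the spice jar. Origin at the centre of its underside, at worktop height.
- small_mat: The small rectangular grey felt mat, 100 x 70 x 5 mm, fixed to the worktop: the place of the small box, 10 mm larger than it all round. Origin at the centre of its underside, at worktop height; x along its length, y across.
- medium_mat: The medium rectangular grey felt mat, 145 x 78 x 5 mm, fixed to the worktop: the place of the medium box, 10 mm larger than it all round. Origin at the centre of its underside, at worktop height; x along its length, y across.
- large_mat: The large rectangular grey felt mat, 190 x 86 x 5 mm, fixed to the worktop: the place of the large box, 10 mm larger than it all round. Origin at the centre of its underside, at worktop height; x along its length, y across.
- lemon: Bystander: a lemon lying on the worktop behind the work, 72 x 57 x 58 mm. Origin under its centre.
- mug: Bystander: a white mug with a handle standing behind the work, 80 x 120 x 101 mm. Origin under its centre.
There are look-alikes about, which are no part of the job. Leave any pink look-alike of the part that bears medium_box_center alone.

How it is judged:
On the way, in this order (a step that is already met when the one before it is completed fails the run):
1. the spice jar stands on the round mat (horizontal distance between spice_jar_center and round_mat below 0.015 m and angle between spice_jar_center's own z axis and vertical below 0.1 rad and height (world z) of spice_jar_center between 0.045 and 0.061 m and linear speed of spice_jar below 0.03 m/s and angular speed of spice_jar below 0.3 rad/s), for 0.2 s.
2. the small box lies on the small mat (horizontal distance between small_box_center and small_mat below 0.015 m and angle between the x axis of small_box_center and the x axis of small_mat, either way round below 0.17 rad and angle between small_box_center's own z axis and vertical below 0.1 rad and height (world z) of small_box_center between 0.022 and 0.038 m and linear speed of small_box below 0.03 m/s and angular speed of small_box below 0.3 rad/s), for 0.2 s.
3. the medium box lies on the medium mat (horizontal distance between medium_box_center and medium_mat below 0.015 m and angle between the x axis of medium_box_center and the x axis of medium_mat, either way round below 0.17 rad and angle between medium_box_center's own z axis and vertical below 0.1 rad and height (world z) of medium_box_center between 0.022 and 0.038 m and linear speed of medium_box below 0.03 m/s and angular speed of medium_box below 0.3 rad/s), for 0.2 s.
4. the large box lies on the large mat (horizontal distance between large_box_center and large_mat below 0.015 m and angle between the x axis of large_box_center and the x axis of large_mat, either way round below 0.17 rad and angle between large_box_center's own z axis and vertical below 0.1 rad and height (world z) of large_box_center between 0.022 and 0.038 m and linear speed of large_box below 0.03 m/s and angular speed of large_box below 0.3 rad/s), for 0.2 s.
At the end, for the whole second after the job is handed in: Spice jar upright on the round mat, each box lid up on the mat of its size: centres within 15 mm (horizontally) of the mat's centre, height within 8 mm of resting on it, tilt under 0.1 rad, each box's length within 0.17 rad of its mat's (either way round), all at rest (all of step 1 and all of step 2 and all of step 3 and all of step 4); the robot touches nothing.
It fails at once if the spice jar or a box is tipped over (more than 45 degrees) (angle between any of spice_jar_center, large_box_center, medium_box_center, small_box_center's own z axis and vertical above 0.8 rad).
It fails at once if the lemon is pushed away by more than 30 mm (distance of lemon from where it was at the start of the episode above 0.03 m).
It fails at once if the mug is pushed away by more than 30 mm (distance of mug from where it was at the start of the episode above 0.03 m).
It also fails if it takes over 120 s, if anything falls off the work surface, if the arm or the gripper's body presses on something with over 40 N, if the wrist force passes 120 N, or if a joint passes its speed limit or range.

ROBOT

A 7-joint arm with a two-finger parallel gripper is mounted at the origin on a cart in front of the work surface, level with it; the furniture and walls round the work are solid. World frame = base frame: x ahead of the robot, y to its left, z up, the work surface at z = 0. Lengths are in m, angles in rad, forces in N, time in s.
With the tool pointing down it reaches from about 0.4 to 0.85 m from the base axis. Payload 4.4 kg.
Tool frame: the origin (TCP) lies midway between the tips of the shut fingers; the grasp point (between the pads) lies manip.tcp_to_grasp behind it (manip.tcp_to_grasp is the distance from the TCP to the grasp point, in m); z points along the fingers, y is the direction in which the jaws open and shut (so a half turn about z gives the same grasp; the last joint's range is limited). The gripper opens to 94 mm and grips with 3 to 60 N. Pads are 16 mm wide; open, the fingers measure 119 mm over their backs; the gripper's body (75 mm by 177 mm) begins 78 mm behind the grasp point.
Start: joints at [1.237, 0.628, 0.038, 1.517, -0.027, 0.996, -0.02], TCP at [0.172, -0.627, 0.205] pointing down, gripper open.
Joint ranges: [-3.06, 3.06], [-0.37, 2.12], [-1.25, 1.32], [0.18, 2.47], [-1.1, 4.24], [0.23, 1.98], [-2.94, 2.94]. Speed limits (rad/s): [2.57, 2.57, 3.14, 3.14, 3.14, 3.14, 3.14].

INTERFACE

Orientations are given as a 3x3 rotation matrix whose columns are the frame's x, y, z axes.
In Python, from plant import manip gives the robot as it stands. The module is installed in compiled form; this text tells all that it offers.
- The arm moves only by the tool servo_tool, never from a script. Its argument "series" is a list of rows, each an object of numbers: "wx", "wy", "wz": the turn, a rotation vector about the tool's x, y, z in rad; "dx", "dy", "dz": the shift along the tool's x, y, z in mm; "hand": the closure, from 0 (fully open) to 1 (shut). A call has 1 to 20 rows; each row is the pose to reach, as a shift and turn from the pose measured when the call began, along the tool's axes at that moment; what a row does not reach only later rows make up. A row lasts 1/10 s, in which the tool goes at most 50 mm and 8.59 degrees, less where a joint would pass 70% of its speed; a pose out of reach is approached as far as the arm can. A call with a gripper value outside its range is refused whole. The fingers move at their own pace and stop on an object; "grip_force" is the grip in N (left out, the last holds). Time passes only in rows, so rows that repeat a pose let the fingers close. It gives the time, the measured TCP pose, the force and the opening at its end, in the units of the state.
- manip.get_obs(): the state, without advancing time (a new reading comes with each control period).
- manip.camera(name): name is "scene" or "top" or "wrist"; returns the picture (384x512x3 uint8, red, green, blue); there is no depth.
- manip.calibration(name): a dict with "K" (3x3 intrinsics, pixels), "k1" (the pictures are not rectified: a ray, as slopes to the right and down, at radius r is drawn at 1 + k1 r^2 times it, then the intrinsics apply), "position" and "rotation" of the camera in the world; the wrist camera has in their place "T_tool_cam" (4x4, takes a point from camera to tool coordinates, whose origin is the TCP and whose axes are the flange's). Camera axes: x right, y up, looking along -z (the intrinsics and any distortion apply to the point x, -y, -z); pixel columns grow to the right and rows downward; lengths in m; the calibration is good to about 2 mm. A picture is of the moment at which its call begins: read the wrist's pose just before it. calibration takes no time and is no camera call.
- manip.finish_job(): hands the job in, once; it reports no verdict.
The state is a dict: "t": time; "qpos": joint angles; "qvel": joint speeds; "joint_torque": joint torques, N m; "position": TCP position; "eef_rot": TCP orientation; "contact_force": force on the tool from outside, world axes, zero at the start; "ft_torque": the same for the moment, N m; "opening": finger opening in m.
Only numpy, scipy, OpenCV 4.12 (cv2) and the standard library are available. Lean on these libraries where they do the work, as an engineer would, in place of code of your own. Each camera call takes 0.05 s, during which the arm holds its last target. There are 200 camera calls.

## Working session

There is one attempt and no reset: what is moved stays moved. The work goes in short steps, Python scripts to look and compute and a tool call to move; the robot and the scene stay as the last step left them, time stands still between calls to the robot, and variables do not carry over. Pictures are saved under pics/ and viewed, about 12 in all and at most 16, crops included, and the job is handed in when it is done.

Besides the shell and the picture viewer there is one more tool, called after "Emit:" as a command line: name --argument value ..., lists and objects as JSON in quotes. servo_tool: Moves the arm, as the interface text tells. Its arguments: {"type":"object","properties":{"series":{"type":"array","items":{"type":"object","properties":{"wx":{"type":"number"},"wy":{"type":"number"},"wz":{"type":"number"},"dx":{"type":"number"},"dy":{"type":"number"},"dz":{"type":"number"},"hand":{"type":"number"}}}},"grip_force":{"type":"number"}},"required":["series"]}

```bash
mkdir -p pics
cat > h.py <<'E'
import numpy as np, cv2, sys
from plant import manip
def cam(name):
    c=manip.calibration(name)
    if name=="wrist":
        o=manip.get_obs(); T=np.eye(4); T[:3,:3]=np.array(o["eef_rot"]); T[:3,3]=o["position"]
        M=T@np.array(c["T_tool_cam"]); R,p=M[:3,:3],M[:3,3]
    else: R,p=np.array(c["rotation"]),np.array(c["position"])
    return np.array(c["K"]),float(c["k1"]),R,p
def snap(name,fn):
    C=cam(name); im=manip.camera(name); cv2.imwrite(fn,im[:,:,::-1]); np.savez(fn+".npz",K=C[0],k1=C[1],R=C[2],p=C[3]); return im
def load(fn):
    d=np.load(fn+".npz"); return d["K"],float(d["k1"]),d["R"],d["p"]
def ray(C,uv):
    K,k1,R,p=C; m=np.linalg.inv(K)@np.array([uv[0],uv[1],1.]); d=m[:2].copy(); s=d.copy()
    for _ in range(20): s=d/(1+k1*(s@s))
    return p,R@np.array([s[0],-s[1],-1.])
def at(C,uv,z):
    p,v=ray(C,uv); return p+v*(z-p[2])/v[2]
def proj(C,X):
    K,k1,R,p=C; q=R.T@(np.asarray(X)-p); s=np.array([q[0],-q[1]])/-q[2]; s=s*(1+k1*(s@s)); return (K@np.append(s,1))[:2]
E
python3 - <<'E'
from h import *
np.set_printoptions(precision=4,suppress=True)
a=snap("scene","pics/s0.png");b=snap("top","pics/t0.png")
print(manip.tcp_to_grasp); o=manip.get_obs(); print(o)
for n in("scene","top","wrist"): print(manip.calibration(n))
E
```

```text
0.0188
{'t': 0.1, 'qpos': array([ 1.2372,  0.6293,  0.0385,  1.5182, -0.027 ,  0.9963, -0.02  ]), 'qvel': array([-0.0011, -0.0009, -0.0002, -0.0027, -0.0004,  0.0004, -0.0006]), 'joint_torque': array([  0.0024, -55.0804,   1.1476, -18.712 ,  -0.0521,   0.0192,
         0.0001]), 'position': array([ 0.1719, -0.6263,  0.2047]), 'eef_rot': array([[ 0.9644,  0.2646, -0.0005],
       [ 0.2646, -0.9644,  0.0016],
       [-0.    , -0.0017, -1.    ]]), 'contact_force': array([ 0.8829, -0.2832, -0.2245]), 'ft_torque': array([0.0572, 0.0447, 0.007 ]), 'opening': 0.09383933088526093}
{'K': array([[377.3983,   0.    , 252.0316],
       [  0.    , 377.3983, 193.7392],
       [  0.    ,   0.    ,   1.    ]]), 'k1': -0.07337599309118085, 'position': array([0.0673, 0.9311, 1.0567]), 'rotation': array([[-0.8673,  0.3117, -0.3881],
       [-0.4974, -0.5707,  0.6534],
       [-0.0178,  0.7598,  0.65  ]])}
{'K': array([[358.5613,   0.    , 252.6074],
       [  0.    , 358.5613, 192.3798],
       [  0.    ,   0.    ,   1.    ]]), 'k1': -0.11276869107905615, 'position': array([0.4399, 0.0097, 1.1695]), 'rotation': array([[ 0.0043,  0.9896, -0.1438],
       [-1.    ,  0.0039, -0.0036],
       [-0.003 ,  0.1438,  0.9896]])}
{'K': array([[306.7169,   0.    , 263.9799],
       [  0.    , 306.7169, 187.4612],
       [  0.    ,   0.    ,   1.    ]]), 'k1': -0.04286354782249895, 'T_tool_cam': array([[-0.0006,  0.9572,  0.2894,  0.0854],
       [ 1.    ,  0.0008, -0.0006, -0.0004],
       [-0.0008,  0.2894, -0.9572, -0.1793],
       [ 0.    ,  0.    ,  0.    ,  1.    ]])}
```

View pics/s0.png

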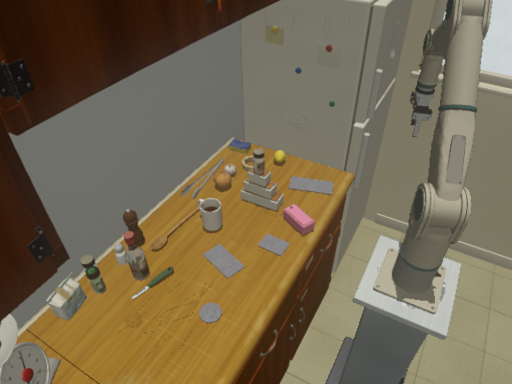

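View pics/t0.png

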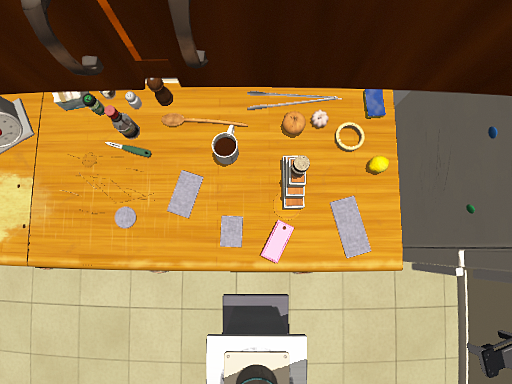

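The top view shows the stack at about (294,182) with the jar cap at (300,164). The mats are round (125,217), medium (185,194), small (231,232) and large (350,226). The pink look-alike is at (277,241), the lemon at (377,164) and the mug at (225,147).

Run:
```python
from h import *
np.set_printoptions(precision=4,suppress=True)
im=cv2.imread("pics/t0.png").astype(int); C=load("pics/t0.png")
sat=im.max(2)-im.min(2); m=((sat<40)&(im.mean(2)>90)&(im.mean(2)<190)).astype(np.uint8)
for n,(u,v) in dict(round=(125,217),med=(185,194),small=(231,232),large=(350,226)).items():
    w=np.zeros_like(m); w[v-36:v+37,u-24:u+25]=m[v-36:v+37,u-24:u+25]
    k,l,st,ce=cv2.connectedComponentsWithStats(w); i=l[v,u]
    ys,xs=np.nonzero(l==i)
    P=np.array([at(C,(x,y),0.005)[:2] for x,y in zip(xs,ys)]).astype(np.float32)
    r=cv2.minAreaRect(P); bx=cv2.boxPoints(r); e=bx[1]-bx[0]; f=bx[2]-bx[1]; L=e if np.hypot(*e)>np.hypot(*f) else f
    print(n,st[i],"mean",P.mean(0),"rect",r[0],r[1],"yaw",np.arctan2(L[1],L[0]))
for uv,z in [((300,160),.251),((294,182),.1),((277,241),.05),((377,164),.03),((225,147),.1)]: print(uv,at(C,uv,z))
big=cv2.resize(cv2.imread("pics/t0.png")[140:260,260:380],None,fx=5,fy=5,interpolation=cv2.INTER_CUBIC); 
s=cv2.resize(cv2.imread("pics/s0.png")[135:220,225:325],None,fx=6,fy=6,interpolation=cv2.INTER_CUBIC)[:600,:]
cv2.imwrite("pics/c0.png",big); cv2.imwrite("pics/c1.png",s)
```

```text
round [     0      0    512    384 196297] mean [0.6306 0.0037] rect (0.6761534810066223, 0.002753734588623047) (1.445924997329712, 2.07656192779541) yaw -1.5668575
med [167 170  36  48 880] mean [0.6035 0.238 ] rect (0.6047276258468628, 0.23762579262256622) (0.07757404446601868, 0.14413748681545258) yaw -0.32076097
small [     0      0    512    384 196071] mean [0.6308 0.0042] rect (0.6761534810066223, 0.002753734588623047) (1.445924997329712, 2.07656192779541) yaw -1.5668575
large [ 330  196   41   62 1307] mean [ 0.4978 -0.3041] rect (0.49862802028656006, -0.30452030897140503) (0.1887965351343155, 0.08585245162248611) yaw 0.27374998
(300, 160) [ 0.6599 -0.1112  0.251 ]
(294, 182) [ 0.6276 -0.1117  0.1   ]
(277, 241) [ 0.4505 -0.0625  0.05  ]
(377, 164) [ 0.7015 -0.3955  0.03  ]
(225, 147) [0.7362 0.0993 0.1   ]
```

View pics/c0.png

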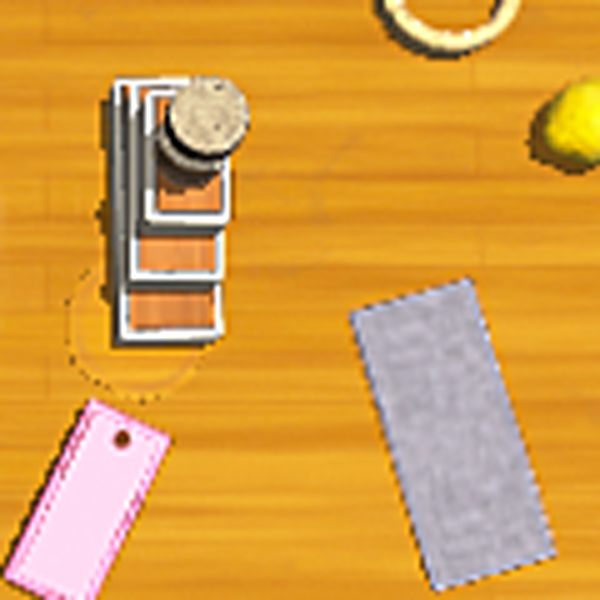

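View pics/c1.png

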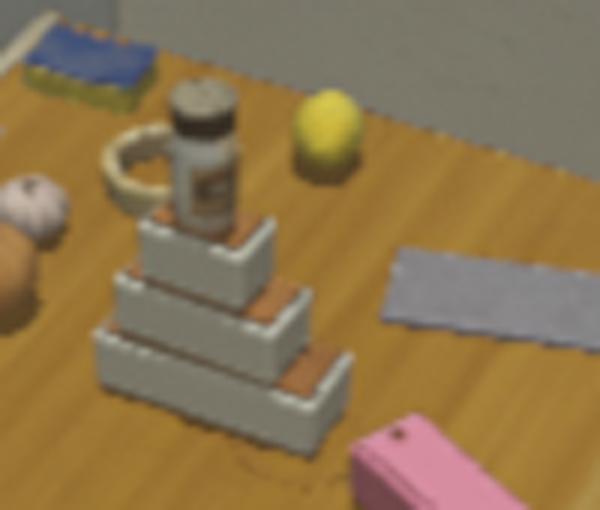

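The crops show the jar cap centred at crop (208,115), which is (301.6,163) in the image. The three lids run nearly along world x. The cupboard begins above row 90, well clear of the stack.

Run:
```python
from h import *
np.set_printoptions(precision=4,suppress=True)
im=cv2.imread("pics/t0.png").astype(int); C=load("pics/t0.png")
sat=im.max(2)-im.min(2); m=((sat<50)&(im.mean(2)>80)&(im.mean(2)<200)).astype(np.uint8)
for n,(u,v) in dict(round=(125,217),small=(231,232)).items():
    w=np.zeros_like(m); w[v-26:v+27,u-24:u+25]=m[v-26:v+27,u-24:u+25]
    k,l,st,ce=cv2.connectedComponentsWithStats(w); i=1+st[1:,4].argmax()
    ys,xs=np.nonzero(l==i)
    P=np.array([at(C,(x,y),0.005)[:2] for x,y in zip(xs,ys)]).astype(np.float32)
    r=cv2.minAreaRect(P); bx=cv2.boxPoints(r); e=bx[1]-bx[0]; f=bx[2]-bx[1]; L=e if np.hypot(*e)>np.hypot(*f) else f
    print(n,st[i],"mean",P.mean(0),"rect",r[0],r[1],"yaw",np.arctan2(L[1],L[0]))
def c(x,y,z): return at(C,(260+x/5-.4,140+y/5-.4),z)
print("cap",c(208,115,.246))
print("S",c(147,218,.146),c(229,215,.146),c(147,92,.146))
print("M",c(132,278,.096),c(222,275,.096))
print("L",c(115,343,.046),c(222,335,.046),c(115,82,.046))
# tool yaw options
o=manip.get_obs();
```

```text
round [115 207  21  21 353] mean [0.525 0.435] rect (0.5254052877426147, 0.43523693084716797) (0.06624162197113037, 0.0687810480594635) yaw -1.558494
small [220 216  23  31 639] mean [0.4825 0.0832] rect (0.4827967584133148, 0.08326977491378784) (0.06928498297929764, 0.09864470362663269) yaw -0.03495445
cap [ 0.654  -0.1149  0.246 ]
S [ 0.6159 -0.0919  0.146 ] [ 0.6179 -0.1396  0.146 ] [ 0.6908 -0.0927  0.146 ]
M [ 0.5876 -0.0874  0.096 ] [ 0.5897 -0.142   0.096 ]
L [ 0.5532 -0.0808  0.046 ] [ 0.5584 -0.1485  0.046 ] [ 0.7219 -0.0822  0.046 ]
```

Run:
```python
from h import *
np.set_printoptions(precision=4,suppress=True)
C=load("pics/t0.png"); S=load("pics/s0.png")
p,v=ray(C,(330,92)); print("top x at z:",[(z,at(C,(330,92),z)[[0,1]]) for z in(.4,.5,.6,.7,.8)])
for uv in((32,130),(150,67),(268,5)): print("scene",[(z,at(S,uv,z)[[0,1]]) for z in(.4,.5,.6,.7,.8)])
o=manip.get_obs();R=np.array(o["eef_rot"]);print(R.T@(np.array([.64,-.115,.30])-o["position"])*1000)
```

```text
top x at z: [(0.4, array([ 0.785, -0.164])), (0.5, array([ 0.7402, -0.1414])), (0.6, array([ 0.6953, -0.1188])), (0.7, array([ 0.6505, -0.0962])), (0.8, array([ 0.6056, -0.0737]))]
scene [(0.4, array([1.3141, 0.3432])), (0.5, array([1.1243, 0.4327])), (0.6, array([0.9344, 0.5222])), (0.7, array([0.7446, 0.6117])), (0.8, array([0.5547, 0.7013]))]
scene [(0.4, array([ 1.3118, -0.2782])), (0.5, array([ 1.1223, -0.0941])), (0.6, array([0.9328, 0.0901])), (0.7, array([0.7433, 0.2742])), (0.8, array([0.5538, 0.4584]))]
scene [(0.4, array([ 1.3382, -1.4775])), (0.5, array([ 1.1446, -1.1108])), (0.6, array([ 0.9511, -0.744 ])), (0.7, array([ 0.7576, -0.3772])), (0.8, array([ 0.5641, -0.0105]))]
[ 586.7219 -369.342   -94.7355]
```

Emit:
servo_tool --series '[{"dx":150,"dy":-91,"dz":-80,"wz":0.13},{"dx":300,"dy":-183,"dz":-80,"wz":0.2675},{"dx":300,"dy":-183,"dz":-80,"wz":0.2675},{"dx":300,"dy":-183,"dz":-80,"wz":0.2675},{"dx":300,"dy":-183,"dz":-80,"wz":0.2675},{"dx":300,"dy":-183,"dz":-80,"wz":0.2675},{"dx":300,"dy":-183,"dz":-80,"wz":0.2675},{"dx":450,"dy":-274,"dz":-80,"wz":0.2675},{"dx":450,"dy":-274,"dz":-80,"wz":0.2675},{"dx":450,"dy":-274,"dz":-80,"wz":0.2675},{"dx":450,"dy":-274,"dz":-80,"wz":0.2675},{"dx":600,"dy":-366,"dz":-80,"wz":0.2675},{"dx":600,"dy":-366,"dz":-80,"wz":0.2675},{"dx":600,"dy":-366,"dz":-80,"wz":0.2675},{"dx":600,"dy":-366,"dz":-80,"wz":0.2675},{"dx":600,"dy":-366,"dz":-80,"wz":0.2675},{"dx":600,"dy":-366,"dz":-80,"wz":0.2675},{"dx":600,"dy":-366,"dz":-80,"wz":0.2675},{"dx":600,"dy":-366,"dz":-80,"wz":0.2675}]' --grip_force 20

```text
schema error: expected keys wx, wy, wz, dx, dy, dz, hand
```

Run:
```python
from h import *
snap("wrist","pics/w1.png")
```

```text
(no output)
```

View pics/w1.png

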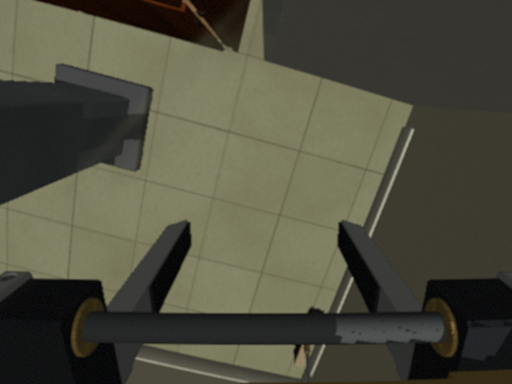

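The call was refused because every key is required. The picture still shows the start pose: floor, and the fridge side to the right. I'll route wide of the fridge.

Emit:
servo_tool --series '[{"dx":120,"dy":-131,"dz":-40,"wx":0,"wy":0,"wz":0.1,"hand":0},{"dx":365,"dy":-393,"dz":-80,"wx":0,"wy":0,"wz":0.2675,"hand":0},{"dx":365,"dy":-393,"dz":-80,"wx":0,"wy":0,"wz":0.2675,"hand":0},{"dx":365,"dy":-393,"dz":-80,"wx":0,"wy":0,"wz":0.2675,"hand":0},{"dx":365,"dy":-393,"dz":-80,"wx":0,"wy":0,"wz":0.2675,"hand":0},{"dx":365,"dy":-393,"dz":-80,"wx":0,"wy":0,"wz":0.2675,"hand":0},{"dx":365,"dy":-393,"dz":-80,"wx":0,"wy":0,"wz":0.2675,"hand":0},{"dx":365,"dy":-393,"dz":-80,"wx":0,"wy":0,"wz":0.2675,"hand":0},{"dx":365,"dy":-393,"dz":-80,"wx":0,"wy":0,"wz":0.2675,"hand":0},{"dx":365,"dy":-393,"dz":-80,"wx":0,"wy":0,"wz":0.2675,"hand":0},{"dx":365,"dy":-393,"dz":-80,"wx":0,"wy":0,"wz":0.2675,"hand":0},{"dx":365,"dy":-393,"dz":-80,"wx":0,"wy":0,"wz":0.2675,"hand":0},{"dx":600,"dy":-366,"dz":-80,"wx":0,"wy":0,"wz":0.2675,"hand":0},{"dx":600,"dy":-366,"dz":-80,"wx":0,"wy":0,"wz":0.2675,"hand":0},{"dx":600,"dy":-366,"dz":-80,"wx":0,"wy":0,"wz":0.2675,"hand":0},{"dx":600,"dy":-366,"dz":-80,"wx":0,"wy":0,"wz":0.2675,"hand":0},{"dx":600,"dy":-366,"dz":-80,"wx":0,"wy":0,"wz":0.2675,"hand":0},{"dx":600,"dy":-366,"dz":-80,"wx":0,"wy":0,"wz":0.2675,"hand":0},{"dx":600,"dy":-366,"dz":-80,"wx":0,"wy":0,"wz":0.2675,"hand":0}]' --grip_force 20

```text
t: 2.05
position: [0.6529, -0.1157, 0.2839]
eef_rot: [[1.0, -0.0, -0.003], [-0.0, -1.0, 0.001], [-0.003, -0.001, -1.0]]
contact_force: [-0.4, -0.8, 0.3]
opening: 0.0942
```

Run:
```python
from h import *
snap("wrist","pics/w2.png"); print(manip.get_obs())
```

```text
{'t': 2.1, 'qpos': array([ 0.14966746,  0.5842447 , -0.0279918 ,  1.3675487 ,  0.01635916,
        1.19278865, -1.451494  ]), 'qvel': array([ 0.00615467, -0.0282814 ,  0.00316367,  0.01455079, -0.00070976,
       -0.00056815, -0.00222193]), 'joint_torque': array([-7.65033849e-01, -5.36666107e+01, -9.81675927e-02, -2.10908067e+01,
       -7.50559056e-02, -1.25316102e-01,  4.60949625e-03]), 'position': array([ 0.65233045, -0.11607093,  0.28456932]), 'eef_rot': array([[ 9.99995887e-01, -9.34824592e-04, -2.71145306e-03],
       [-9.33255114e-04, -9.99999396e-01,  5.80040105e-04],
       [-2.71199366e-03, -5.77507242e-04, -9.99996156e-01]]), 'contact_force': array([-0.8482333 , -0.07851039,  0.59627799]), 'ft_torque': array([0.05135922, 0.02482742, 0.01526284]), 'opening': 0.0936303298416307}
```

View pics/w2.png

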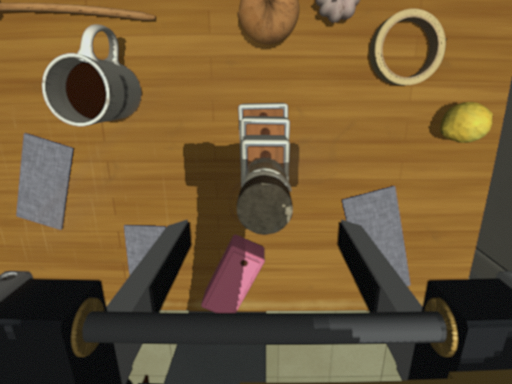

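The wrist view shows the cap centred at (264,204), midway between the fingers. The far rims of the boxes are at rows 104, 120 and 141 and look parallel.

Run:
```python
from h import *
np.set_printoptions(precision=4,suppress=True)
C=load("pics/w2.png")
print("cap",at(C,(264,204),.246), [at(C,(264+a,204),.246) for a in(-28,28)])
for n,z,a,b in(("L",.046,(239,105),(288,104)),("M",.096,(240,121),(290,120)),("S",.146,(242,141),(290,140))):
    A,B=at(C,a,z),at(C,b,z); print(n,A,B,(A+B)/2,np.hypot(*(A-B)[:2]))
```

```text
cap [ 0.6595 -0.1152  0.246 ] [array([ 0.6595, -0.0941,  0.246 ]), array([ 0.6595, -0.1362,  0.246 ])]
L [ 0.725  -0.0823  0.046 ] [ 0.7263 -0.1468  0.046 ] [ 0.7256 -0.1146  0.046 ] 0.06454276863728554
M [ 0.7084 -0.087   0.096 ] [ 0.7095 -0.1458  0.096 ] [ 0.709  -0.1164  0.096 ] 0.058768036957162394
S [ 0.6922 -0.0925  0.146 ] [ 0.6932 -0.1421  0.146 ] [ 0.6927 -0.1173  0.146 ] 0.04960814305615729
```

Emit:
servo_tool --series '[{"dx":5,"dy":-1,"dz":25,"wx":0,"wy":0,"wz":0,"hand":0},{"dx":5,"dy":-1,"dz":50,"wx":0,"wy":0,"wz":0,"hand":0},{"dx":5,"dy":-1,"dz":75,"wx":0,"wy":0,"wz":0,"hand":0},{"dx":5,"dy":-1,"dz":98,"wx":0,"wy":0,"wz":0,"hand":0},{"dx":5,"dy":-1,"dz":98,"wx":0,"wy":0,"wz":0,"hand":0},{"dx":5,"dy":-1,"dz":98,"wx":0,"wy":0,"wz":0,"hand":0.5},{"dx":5,"dy":-1,"dz":98,"wx":0,"wy":0,"wz":0,"hand":1},{"dx":5,"dy":-1,"dz":98,"wx":0,"wy":0,"wz":0,"hand":1},{"dx":5,"dy":-1,"dz":98,"wx":0,"wy":0,"wz":0,"hand":1},{"dx":5,"dy":-1,"dz":98,"wx":0,"wy":0,"wz":0,"hand":1},{"dx":5,"dy":-1,"dz":98,"wx":0,"wy":0,"wz":0,"hand":1},{"dx":5,"dy":-1,"dz":98,"wx":0,"wy":0,"wz":0,"hand":1},{"dx":5,"dy":-1,"dz":98,"wx":0,"wy":0,"wz":0,"hand":1}]' --grip_force 15

```text
t: 3.4
position: [0.6571, -0.1151, 0.1866]
eef_rot: [[1.0, -0.001, -0.003], [-0.001, -1.0, 0.001], [-0.003, -0.001, -1.0]]
contact_force: [0.0, -1.0, 0.9]
opening: 0.0434
```

Emit:
servo_tool --series '[{"dx":0,"dy":0,"dz":-15,"wx":0,"wy":0,"wz":0,"hand":1},{"dx":0,"dy":0,"dz":-40,"wx":0,"wy":0,"wz":0,"hand":1},{"dx":-3,"dy":-12,"dz":-50,"wx":0,"wy":0,"wz":0,"hand":1},{"dx":-9,"dy":-38,"dz":-50,"wx":0,"wy":0,"wz":0,"hand":1},{"dx":-18,"dy":-75,"dz":-50,"wx":0,"wy":0,"wz":0,"hand":1},{"dx":-28,"dy":-117,"dz":-50,"wx":0,"wy":0,"wz":0,"hand":1},{"dx":-38,"dy":-160,"dz":-50,"wx":0,"wy":0,"wz":0,"hand":1},{"dx":-49,"dy":-203,"dz":-50,"wx":0,"wy":0,"wz":0,"hand":1},{"dx":-59,"dy":-246,"dz":-50,"wx":0,"wy":0,"wz":0,"hand":1},{"dx":-69,"dy":-289,"dz":-50,"wx":0,"wy":0,"wz":0,"hand":1},{"dx":-80,"dy":-332,"dz":-50,"wx":0,"wy":0,"wz":0,"hand":1},{"dx":-90,"dy":-375,"dz":-50,"wx":0,"wy":0,"wz":0,"hand":1},{"dx":-100,"dy":-418,"dz":-50,"wx":0,"wy":0,"wz":0,"hand":1},{"dx":-111,"dy":-461,"dz":-50,"wx":0,"wy":0,"wz":0,"hand":1},{"dx":-121,"dy":-504,"dz":-50,"wx":0,"wy":0,"wz":0,"hand":1},{"dx":-128,"dy":-533,"dz":-50,"wx":0,"wy":0,"wz":0,"hand":1},{"dx":-131,"dy":-547,"dz":-50,"wx":0,"wy":0,"wz":0,"hand":1},{"dx":-132,"dy":-550,"dz":-50,"wx":0,"wy":0,"wz":0,"hand":1},{"dx":-132,"dy":-550,"dz":-50,"wx":0,"wy":0,"wz":0,"hand":1}]' --grip_force 20

```text
t: 5.3
position: [0.526, 0.4337, 0.2369]
eef_rot: [[1.0, -0.002, -0.003], [-0.002, -1.0, -0.001], [-0.003, 0.001, -1.0]]
contact_force: [-0.2, -0.2, -1.4]
opening: 0.0432
```

Run:
```python
from h import *
snap("wrist","pics/w3.png"); o=manip.get_obs(); print(o["position"],o["opening"],o["qpos"]);C=load("pics/w3.png"); print(proj(C,(.525,.435,.005)))
```

```text
[0.52672218 0.43276745 0.23710096] 0.042886703457700855 [-0.70198329  0.65141392 -0.04859736  1.37391605  0.03218275  1.11962952
 -2.32880122]
[263.07393756 160.4636434 ]
```

View pics/w3.png

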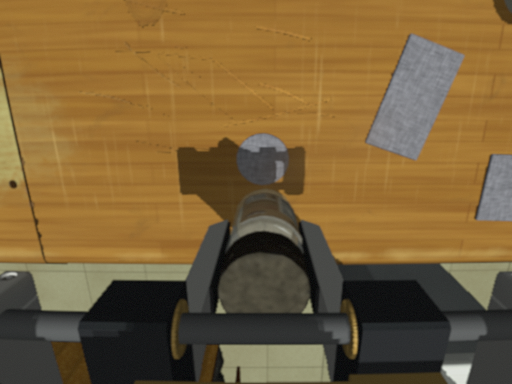

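The jar is held upright and the round mat is at (262,159), within a pixel of the predicted spot. I'm lowering it now.

Emit:
servo_tool --series '[{"dx":-1,"dy":-2,"dz":40,"wx":0,"wy":0,"wz":0,"hand":1},{"dx":-1,"dy":-2,"dz":80,"wx":0,"wy":0,"wz":0,"hand":1},{"dx":-1,"dy":-2,"dz":120,"wx":0,"wy":0,"wz":0,"hand":1},{"dx":-1,"dy":-2,"dz":155,"wx":0,"wy":0,"wz":0,"hand":1},{"dx":-1,"dy":-2,"dz":178,"wx":0,"wy":0,"wz":0,"hand":1},{"dx":-1,"dy":-2,"dz":188,"wx":0,"wy":0,"wz":0,"hand":1},{"dx":-1,"dy":-2,"dz":192,"wx":0,"wy":0,"wz":0,"hand":1},{"dx":-1,"dy":-2,"dz":194,"wx":0,"wy":0,"wz":0,"hand":1},{"dx":-1,"dy":-2,"dz":194,"wx":0,"wy":0,"wz":0,"hand":1},{"dx":-1,"dy":-2,"dz":194,"wx":0,"wy":0,"wz":0,"hand":1}]' --grip_force 20

```text
t: 6.35
position: [0.5261, 0.435, 0.0445]
eef_rot: [[1.0, -0.003, -0.0], [-0.003, -1.0, 0.0], [-0.0, -0.0, -1.0]]
contact_force: [-0.1, 0.0, -0.3]
opening: 0.0432
```

Emit:
servo_tool --series '[{"dx":-1,"dy":0,"dz":2,"wx":0,"wy":0,"wz":0,"hand":1},{"dx":-1,"dy":0,"dz":3,"wx":0,"wy":0,"wz":0,"hand":1},{"dx":-1,"dy":0,"dz":3,"wx":0,"wy":0,"wz":0,"hand":1},{"dx":-1,"dy":0,"dz":3,"wx":0,"wy":0,"wz":0,"hand":1}]' --grip_force 20

```text
t: 6.75
position: [0.525, 0.4351, 0.0416]
eef_rot: [[1.0, -0.003, -0.0], [-0.003, -1.0, 0.0], [-0.0, -0.0, -1.0]]
contact_force: [-0.1, 0.1, -0.5]
opening: 0.0431
```

Emit:
servo_tool --series '[{"dx":0,"dy":0,"dz":0,"wx":0,"wy":0,"wz":0,"hand":0.3},{"dx":0,"dy":0,"dz":0,"wx":0,"wy":0,"wz":0,"hand":0},{"dx":0,"dy":0,"dz":0,"wx":0,"wy":0,"wz":0,"hand":0},{"dx":0,"dy":0,"dz":0,"wx":0,"wy":0,"wz":0,"hand":0},{"dx":0,"dy":0,"dz":-30,"wx":0,"wy":0,"wz":0,"hand":0},{"dx":0,"dy":0,"dz":-70,"wx":0,"wy":0,"wz":0,"hand":0},{"dx":0,"dy":0,"dz":-120,"wx":0,"wy":0,"wz":0,"hand":0},{"dx":0,"dy":0,"dz":-170,"wx":0,"wy":0,"wz":0,"hand":0},{"dx":30,"dy":130,"dz":-200,"wx":0,"wy":0,"wz":0,"hand":0},{"dx":128,"dy":552,"dz":-200,"wx":0,"wy":0,"wz":0,"hand":0},{"dx":128,"dy":552,"dz":-200,"wx":0,"wy":0,"wz":0,"hand":0},{"dx":128,"dy":552,"dz":-200,"wx":0,"wy":0,"wz":0,"hand":0},{"dx":128,"dy":552,"dz":-200,"wx":0,"wy":0,"wz":0,"hand":0},{"dx":128,"dy":552,"dz":-200,"wx":0,"wy":0,"wz":0,"hand":0},{"dx":128,"dy":552,"dz":-200,"wx":0,"wy":0,"wz":0,"hand":0},{"dx":128,"dy":552,"dz":-200,"wx":0,"wy":0,"wz":0,"hand":0}]' --grip_force 20

```text
t: 8.35
position: [0.6141, 0.0446, 0.2357]
eef_rot: [[1.0, -0.003, -0.0], [-0.003, -1.0, 0.0], [-0.0, -0.0, -1.0]]
contact_force: [0.5, 0.5, 0.8]
opening: 0.0938
```

Emit:
servo_tool --series '[{"dx":0,"dy":0,"dz":0,"wx":0,"wy":0,"wz":0,"hand":0}]'

```text
t: 8.45
position: [0.6155, 0.0338, 0.236]
eef_rot: [[1.0, -0.016, 0.002], [-0.016, -1.0, -0.006], [0.002, 0.006, -1.0]]
contact_force: [-0.5, -0.4, -0.0]
opening: 0.094
```

Emit:
servo_tool --series '[{"dx":12,"dy":40,"dz":0,"wx":0,"wy":0,"wz":-0.016,"hand":0},{"dx":24,"dy":85,"dz":0,"wx":0,"wy":0,"wz":-0.016,"hand":0},{"dx":35,"dy":130,"dz":0,"wx":0,"wy":0,"wz":-0.016,"hand":0},{"dx":40,"dy":150,"dz":0,"wx":0,"wy":0,"wz":-0.016,"hand":0},{"dx":40,"dy":150,"dz":0,"wx":0,"wy":0,"wz":-0.016,"hand":0},{"dx":40,"dy":150,"dz":0,"wx":0,"wy":0,"wz":-0.016,"hand":0},{"dx":40,"dy":150,"dz":0,"wx":0,"wy":0,"wz":-0.016,"hand":0}]'

```text
t: 9.15
position: [0.6531, -0.1137, 0.237]
eef_rot: [[1.0, 0.003, 0.001], [0.003, -1.0, -0.004], [0.001, 0.004, -1.0]]
contact_force: [-0.5, 0.5, 0.4]
opening: 0.0942
```

Run:
```python
from h import *
np.set_printoptions(precision=4,suppress=True)
w=snap("wrist","pics/w4.png");t=snap("top","pics/t4.png"); print(manip.get_obs()["position"])
j=cv2.resize(t[180:260,85:165],(384,384),interpolation=cv2.INTER_CUBIC)
cv2.imwrite("pics/v4.png",np.hstack([w[:, 100:500],j])[:,:,::-1])
```

```text
[ 0.6531 -0.1142  0.2371]
```

View pics/v4.png

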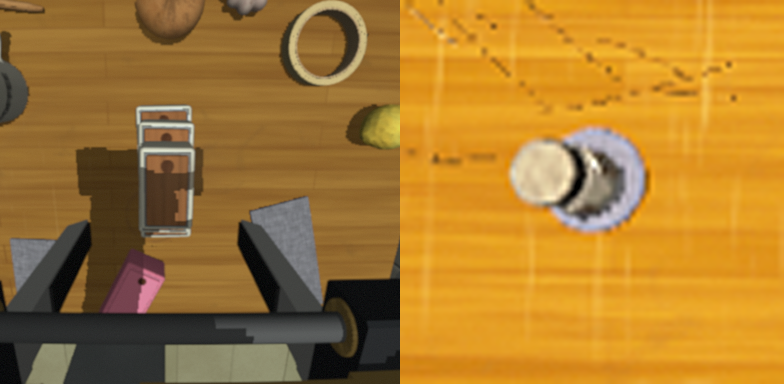

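The jar stands on its mat. The small box rim runs through image (240,149), (294,148), (292,235) and (242,236).

Run:
```python
from h import *
np.set_printoptions(precision=4,suppress=True)
print("jar",at(load("pics/t4.png"),(115.1,215.3),.101))
C=load("pics/w4.png"); P=np.array([at(C,u,.146) for u in((240,149),(294,148),(292,235),(242,236))]); print(P,P.mean(0))
M=np.array([at(C,u,.096) for u in((237,125),(293,123))]); L=np.array([at(C,u,.046) for u in((236,107),(291,107))]);print(M,L)
```

```text
jar [0.5231 0.4314 0.101 ]
[[ 0.6925 -0.0923  0.146 ]
 [ 0.6935 -0.1402  0.146 ]
 [ 0.6089 -0.1409  0.146 ]
 [ 0.6078 -0.0926  0.146 ]] [ 0.6506 -0.1165  0.146 ]
[[ 0.7089 -0.086   0.096 ]
 [ 0.7111 -0.1436  0.096 ]] [[ 0.7252 -0.0812  0.046 ]
 [ 0.7254 -0.1457  0.046 ]]
```

Emit:
servo_tool --series '[{"dx":-1,"dy":2,"dz":30,"wx":0,"wy":0,"wz":0,"hand":0},{"dx":-1,"dy":2,"dz":65,"wx":0,"wy":0,"wz":0,"hand":0},{"dx":-1,"dy":2,"dz":95,"wx":0,"wy":0,"wz":0,"hand":0},{"dx":-1,"dy":2,"dz":115,"wx":0,"wy":0,"wz":0,"hand":0},{"dx":-1,"dy":2,"dz":127,"wx":0,"wy":0,"wz":0,"hand":0},{"dx":-1,"dy":2,"dz":127,"wx":0,"wy":0,"wz":0,"hand":0},{"dx":-1,"dy":2,"dz":127,"wx":0,"wy":0,"wz":0,"hand":0},{"dx":-1,"dy":2,"dz":127,"wx":0,"wy":0,"wz":0,"hand":0.4},{"dx":-1,"dy":2,"dz":127,"wx":0,"wy":0,"wz":0,"hand":1},{"dx":-1,"dy":2,"dz":127,"wx":0,"wy":0,"wz":0,"hand":1},{"dx":-1,"dy":2,"dz":127,"wx":0,"wy":0,"wz":0,"hand":1},{"dx":-1,"dy":2,"dz":127,"wx":0,"wy":0,"wz":0,"hand":1},{"dx":-1,"dy":2,"dz":127,"wx":0,"wy":0,"wz":0,"hand":1},{"dx":-1,"dy":2,"dz":125,"wx":0,"wy":0,"wz":0,"hand":1},{"dx":-1,"dy":2,"dz":115,"wx":0,"wy":0,"wz":0,"hand":1},{"dx":-1,"dy":2,"dz":95,"wx":0,"wy":0,"wz":0,"hand":1},{"dx":-1,"dy":2,"dz":80,"wx":0,"wy":0,"wz":0,"hand":1},{"dx":-1,"dy":2,"dz":80,"wx":0,"wy":0,"wz":0,"hand":1}]' --grip_force 25

```text
t: 11.05
position: [0.6543, -0.1169, 0.1601]
eef_rot: [[1.0, 0.003, 0.007], [0.003, -1.0, -0.006], [0.007, 0.006, -1.0]]
contact_force: [0.9, -0.9, -2.3]
opening: 0.0502
```

Emit:
servo_tool --series '[{"dx":-7,"dy":-8,"dz":0,"wx":0,"wy":0,"wz":0.01,"hand":1},{"dx":-22,"dy":-25,"dz":0,"wx":0,"wy":0,"wz":0.02,"hand":1},{"dx":-43,"dy":-50,"dz":0,"wx":0,"wy":0,"wz":0.03,"hand":1},{"dx":-68,"dy":-80,"dz":0,"wx":0,"wy":0,"wz":0.038,"hand":1},{"dx":-94,"dy":-110,"dz":0,"wx":0,"wy":0,"wz":0.038,"hand":1},{"dx":-120,"dy":-140,"dz":0,"wx":0,"wy":0,"wz":0.038,"hand":1},{"dx":-145,"dy":-170,"dz":0,"wx":0,"wy":0,"wz":0.038,"hand":1},{"dx":-162,"dy":-190,"dz":0,"wx":0,"wy":0,"wz":0.038,"hand":1},{"dx":-170,"dy":-200,"dz":0,"wx":0,"wy":0,"wz":0.038,"hand":1},{"dx":-171,"dy":-201,"dz":0,"wx":0,"wy":0,"wz":0.038,"hand":1},{"dx":-171,"dy":-201,"dz":0,"wx":0,"wy":0,"wz":0.038,"hand":1},{"dx":-171,"dy":-201,"dz":0,"wx":0,"wy":0,"wz":0.038,"hand":1}]'

```text
t: 12.25
position: [0.4837, 0.0822, 0.1578]
eef_rot: [[0.999, -0.037, 0.008], [-0.037, -0.999, -0.006], [0.008, 0.006, -1.0]]
contact_force: [0.1, 0.0, -1.9]
opening: 0.0498
```

Run:
```python
from h import *
np.set_printoptions(precision=4,suppress=True)
w=snap("wrist","pics/w5.png"); o=manip.get_obs();print(o["position"],o["eef_rot"],o["contact_force"])
```

```text
[0.4836 0.0821 0.1577] [[ 0.9993 -0.0372  0.0075]
 [-0.0372 -0.9993 -0.0062]
 [ 0.0078  0.006  -1.    ]] [ 0.7854  0.597  -2.6975]
```

View pics/w5.png

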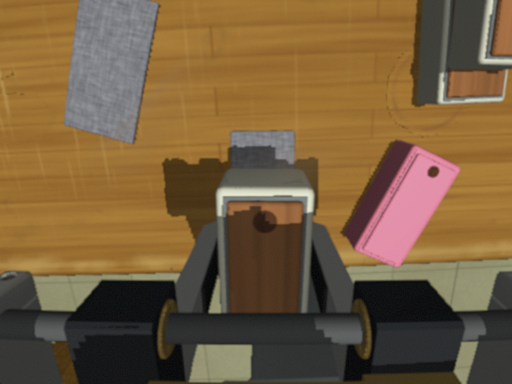

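The small box is held square to the tool, and the far mat edge runs from (230,131) to (295,131).

Run:
```python
from h import *
np.set_printoptions(precision=4,suppress=True)
C=load("pics/w5.png")
print("mat far",at(C,(230.5,131),.005),at(C,(295,131),.005))
y=-.035;R=np.array([[np.cos(y),-np.sin(y)],[np.sin(y),np.cos(y)]]); print("expected",[R@np.array([.05,s])+[.4827,.0833] for s in(.035,-.035)])
print("box far",at(C,(218,197),.194),at(C,(313,196),.194))
```

```text
mat far [0.5345 0.1157 0.005 ] [0.5318 0.0464 0.005 ]
expected [array([0.5339, 0.1165]), array([0.5314, 0.0466])]
box far [0.5214 0.1042 0.194 ] [0.52   0.0573 0.194 ]
```

Emit:
servo_tool --series '[{"dx":0,"dy":-2,"dz":30,"wx":0.006,"wy":-0.0075,"wz":0,"hand":1},{"dx":0,"dy":-2,"dz":65,"wx":0.006,"wy":-0.0075,"wz":0,"hand":1},{"dx":0,"dy":-2,"dz":100,"wx":0.006,"wy":-0.0075,"wz":0,"hand":1},{"dx":0,"dy":-2,"dz":125,"wx":0.006,"wy":-0.0075,"wz":0,"hand":1},{"dx":0,"dy":-2,"dz":135,"wx":0.006,"wy":-0.0075,"wz":0,"hand":1},{"dx":0,"dy":-2,"dz":139,"wx":0.006,"wy":-0.0075,"wz":0,"hand":1},{"dx":0,"dy":-2,"dz":141,"wx":0.006,"wy":-0.0075,"wz":0,"hand":1},{"dx":0,"dy":-2,"dz":141,"wx":0.006,"wy":-0.0075,"wz":0,"hand":1},{"dx":0,"dy":-2,"dz":141,"wx":0.006,"wy":-0.0075,"wz":0,"hand":1}]'

```text
t: 13.2
position: [0.4856, 0.0834, 0.0177]
eef_rot: [[0.999, -0.037, 0.002], [-0.037, -0.999, 0.0], [0.002, -0.001, -1.0]]
contact_force: [-0.7, 0.1, -1.5]
opening: 0.0502
```

Emit:
servo_tool --series '[{"dx":-1,"dy":0,"dz":2,"wx":0,"wy":0,"wz":0,"hand":1},{"dx":-1,"dy":0,"dz":2.5,"wx":0,"wy":0,"wz":0,"hand":1},{"dx":-1,"dy":0,"dz":2.5,"wx":0,"wy":0,"wz":0,"hand":1},{"dx":-1,"dy":0,"dz":2.5,"wx":0,"wy":0,"wz":0,"hand":0.4},{"dx":-1,"dy":0,"dz":2.5,"wx":0,"wy":0,"wz":0,"hand":0},{"dx":-1,"dy":0,"dz":2.5,"wx":0,"wy":0,"wz":0,"hand":0},{"dx":-1,"dy":0,"dz":2.5,"wx":0,"wy":0,"wz":0,"hand":0},{"dx":-1,"dy":0,"dz":-20,"wx":0,"wy":0,"wz":0,"hand":0},{"dx":-1,"dy":0,"dz":-60,"wx":0,"wy":0,"wz":0,"hand":0},{"dx":-1,"dy":0,"dz":-110,"wx":0,"wy":0,"wz":0,"hand":0},{"dx":-1,"dy":0,"dz":-160,"wx":0,"wy":0,"wz":0,"hand":0},{"dx":5,"dy":5,"dz":-185,"wx":0,"wy":0,"wz":0,"hand":0},{"dx":5,"dy":5,"dz":-185,"wx":0,"wy":0,"wz":0,"hand":0}]'

```text
t: 14.5
position: [0.4933, 0.078, 0.2066]
eef_rot: [[0.999, -0.038, 0.011], [-0.038, -0.999, 0.002], [0.011, -0.002, -1.0]]
contact_force: [0.7, -0.2, 0.3]
opening: 0.0941
```

Run:
```python
from h import *
np.set_printoptions(precision=4,suppress=True)
w=snap("wrist","pics/w6.png"); o=manip.get_obs();print(o["position"],o["eef_rot"],o["contact_force"],o["opening"])
cv2.imwrite("pics/v6.png",w[:,:,::-1])
```

```text
[0.4913 0.078  0.2043] [[ 0.9993 -0.0381  0.0064]
 [-0.0381 -0.9993  0.0012]
 [ 0.0064 -0.0014 -1.    ]] [-0.1451  0.3562 -0.1358] 0.09368549117470161
```

View pics/w6.png

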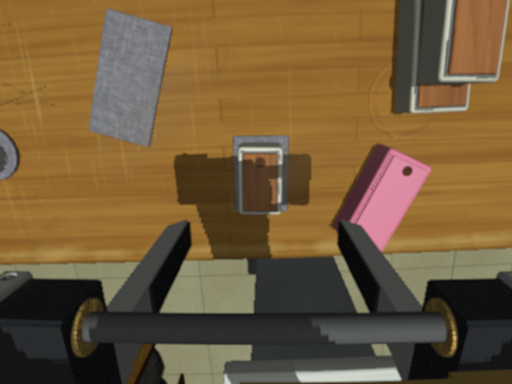

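Run:
```python
from h import *
np.set_printoptions(precision=4,suppress=True)
C=load("pics/w6.png")
P=np.array([at(C,u,.051) for u in((236,148),(285,147),(283,214),(239,214))]);print(P,P.mean(0))
print("mat far",at(C,(233,137),.005),at(C,(288,136),.005))
P=np.array([at(C,u,z) for u,z in(((441,80),.096),((498,81),.096),((411,112),.046),((468,111),.046))]);print(P)
# medium mat corners
P=np.array([at(C,u,.005) for u in((106,10),(172,29),(150,146),(90,129))]);print(P,P.mean(0),np.arctan2(*((P[0]-P[3]+P[1]-P[2])[[1,0]])))
```

```text
[[0.5256 0.1083 0.051 ]
 [0.5246 0.0544 0.051 ]
 [0.4461 0.0583 0.051 ]
 [0.448  0.1098 0.051 ]] [0.4861 0.0827 0.051 ]
mat far [0.5325 0.1157 0.005 ] [0.531  0.0476 0.005 ]
[[ 0.5881 -0.0867  0.096 ]
 [ 0.5862 -0.1412  0.096 ]
 [ 0.5574 -0.0845  0.046 ]
 [ 0.5568 -0.1486  0.046 ]]
[[0.6828 0.2512 0.005 ]
 [0.6585 0.1776 0.005 ]
 [0.5256 0.2208 0.005 ]
 [0.5502 0.2939 0.005 ]] [0.6043 0.2359 0.005 ] -0.312842234435183
```

Emit:
servo_tool --series '[{"dx":15,"dy":17,"dz":0,"wx":0,"wy":-0.005,"wz":-0.01,"hand":0},{"dx":45,"dy":51,"dz":0,"wx":0,"wy":-0.005,"wz":-0.02,"hand":0},{"dx":75,"dy":86,"dz":0,"wx":0,"wy":-0.005,"wz":-0.03,"hand":0},{"dx":105,"dy":120,"dz":0,"wx":0,"wy":-0.005,"wz":-0.04,"hand":0},{"dx":135,"dy":154,"dz":0,"wx":0,"wy":-0.005,"wz":-0.045,"hand":0},{"dx":156,"dy":178,"dz":0,"wx":0,"wy":-0.005,"wz":-0.045,"hand":0},{"dx":164,"dy":187,"dz":0,"wx":0,"wy":-0.005,"wz":-0.045,"hand":0},{"dx":164,"dy":187,"dz":0,"wx":0,"wy":-0.005,"wz":-0.045,"hand":0},{"dx":164,"dy":187,"dz":30,"wx":0,"wy":-0.005,"wz":-0.045,"hand":0},{"dx":164,"dy":187,"dz":60,"wx":0,"wy":-0.005,"wz":-0.045,"hand":0},{"dx":164,"dy":187,"dz":60,"wx":0,"wy":-0.005,"wz":-0.045,"hand":0},{"dx":164,"dy":187,"dz":60,"wx":0,"wy":-0.005,"wz":-0.045,"hand":0}]'

```text
t: 15.75
position: [0.6475, -0.1129, 0.145]
eef_rot: [[1.0, 0.009, -0.0], [0.009, -1.0, 0.002], [-0.0, -0.002, -1.0]]
contact_force: [0.3, -0.5, -0.2]
opening: 0.094
```

Emit:
servo_tool --series '[{"dx":0,"dy":2,"dz":30,"wx":0,"wy":0,"wz":0,"hand":0},{"dx":0,"dy":2,"dz":60,"wx":0,"wy":0,"wz":0,"hand":0},{"dx":0,"dy":2,"dz":80,"wx":0,"wy":0,"wz":0,"hand":0},{"dx":0,"dy":2,"dz":85,"wx":0,"wy":0,"wz":0,"hand":0},{"dx":0,"dy":2,"dz":85,"wx":0,"wy":0,"wz":0,"hand":0},{"dx":0,"dy":2,"dz":85,"wx":0,"wy":0,"wz":0,"hand":0},{"dx":0,"dy":2,"dz":85,"wx":0,"wy":0,"wz":0,"hand":0.3},{"dx":0,"dy":2,"dz":85,"wx":0,"wy":0,"wz":0,"hand":1},{"dx":0,"dy":2,"dz":85,"wx":0,"wy":0,"wz":0,"hand":1},{"dx":0,"dy":2,"dz":85,"wx":0,"wy":0,"wz":0,"hand":1},{"dx":0,"dy":2,"dz":85,"wx":0,"wy":0,"wz":0,"hand":1},{"dx":0,"dy":2,"dz":85,"wx":0,"wy":0,"wz":0,"hand":1},{"dx":0,"dy":2,"dz":80,"wx":0,"wy":0,"wz":0,"hand":1},{"dx":0,"dy":2,"dz":65,"wx":0,"wy":0,"wz":0,"hand":1},{"dx":0,"dy":2,"dz":40,"wx":0,"wy":0,"wz":0,"hand":1},{"dx":0,"dy":2,"dz":10,"wx":0,"wy":0,"wz":0,"hand":1},{"dx":0,"dy":2,"dz":0,"wx":0,"wy":0,"wz":0,"hand":1},{"dx":0,"dy":2,"dz":0,"wx":0,"wy":0,"wz":0,"hand":1}]' --grip_force 30

```text
t: 17.55
position: [0.6488, -0.1151, 0.1471]
eef_rot: [[1.0, 0.009, 0.003], [0.009, -1.0, 0.002], [0.003, -0.002, -1.0]]
contact_force: [0.3, 0.2, -4.2]
opening: 0.0583
```

Emit:
servo_tool --series '[{"dx":-1,"dy":-10,"dz":-5,"wx":0,"wy":0,"wz":0.02,"hand":1},{"dx":-4,"dy":-30,"dz":-5,"wx":0,"wy":0,"wz":0.05,"hand":1},{"dx":-7,"dy":-60,"dz":-5,"wx":0,"wy":0,"wz":0.09,"hand":1},{"dx":-11,"dy":-95,"dz":-5,"wx":0,"wy":0,"wz":0.13,"hand":1},{"dx":-15,"dy":-130,"dz":-5,"wx":0,"wy":0,"wz":0.17,"hand":1},{"dx":-19,"dy":-165,"dz":-5,"wx":0,"wy":0,"wz":0.2,"hand":1},{"dx":-23,"dy":-200,"dz":-5,"wx":0,"wy":0,"wz":0.23,"hand":1},{"dx":-27,"dy":-235,"dz":-5,"wx":0,"wy":0,"wz":0.26,"hand":1},{"dx":-31,"dy":-270,"dz":-5,"wx":0,"wy":0,"wz":0.29,"hand":1},{"dx":-35,"dy":-305,"dz":-5,"wx":0,"wy":0,"wz":0.31,"hand":1},{"dx":-38,"dy":-332,"dz":-5,"wx":0,"wy":0,"wz":0.32,"hand":1},{"dx":-40,"dy":-347,"dz":-5,"wx":0,"wy":0,"wz":0.326,"hand":1},{"dx":-41,"dy":-352,"dz":-5,"wx":0,"wy":0,"wz":0.326,"hand":1},{"dx":-41,"dy":-352,"dz":-5,"wx":0,"wy":0,"wz":0.326,"hand":1},{"dx":-41,"dy":-352,"dz":-5,"wx":0,"wy":0,"wz":0.326,"hand":1}]'

```text
t: 19.05
position: [0.6051, 0.2338, 0.1523]
eef_rot: [[0.949, -0.314, 0.003], [-0.314, -0.949, -0.0], [0.003, -0.001, -1.0]]
contact_force: [-0.1, -0.5, -2.8]
opening: 0.0579
```

Run:
```python
from h import *
np.set_printoptions(precision=4,suppress=True)
w=snap("wrist","pics/w7.png"); o=manip.get_obs();print(o["position"],o["eef_rot"],o["contact_force"],o["opening"])
```

```text
[0.6052 0.2338 0.1525] [[ 0.9493 -0.3145  0.0035]
 [-0.3145 -0.9493  0.0002]
 [ 0.0033 -0.0013 -1.    ]] [ 0.7635  0.327  -2.9017] 0.0577883970424471
```

View pics/w7.png

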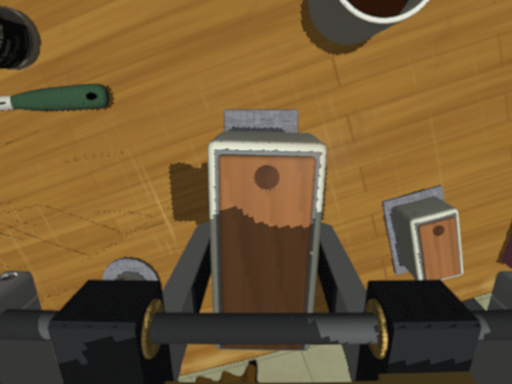

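Run:
```python
from h import *
np.set_printoptions(precision=4,suppress=True)
C=load("pics/w7.png"); R=np.array([[.9493,-.3145],[-.3145,-.9493]]); p=np.array([.6052,.2338])
f=lambda uv,z:R.T@(at(C,uv,z)[:2]-p)
print("mat far",f((224,110),.005),f((298,111),.005)," box far",f((210,142),.1885),f((326,143),.1885)," mat ctr top",R.T@(np.array([.6045,.2365])-p))
```

```text
mat far [ 0.0708 -0.0421] [0.0697 0.0347]  box far [ 0.0639 -0.0259] [0.0634 0.0284]  mat ctr top [-0.0015 -0.0023]
```

Emit:
servo_tool --series '[{"dx":-3,"dy":-4,"dz":30,"wx":0,"wy":0,"wz":0,"hand":1},{"dx":-3,"dy":-4,"dz":65,"wx":0,"wy":0,"wz":0,"hand":1},{"dx":-3,"dy":-4,"dz":100,"wx":0,"wy":0,"wz":0,"hand":1},{"dx":-3,"dy":-4,"dz":122,"wx":0,"wy":0,"wz":0,"hand":1},{"dx":-3,"dy":-4,"dz":132,"wx":0,"wy":0,"wz":0,"hand":1},{"dx":-3,"dy":-4,"dz":136,"wx":0,"wy":0,"wz":0,"hand":1},{"dx":-3,"dy":-4,"dz":137,"wx":0,"wy":0,"wz":0,"hand":1},{"dx":-3,"dy":-4,"dz":137,"wx":0,"wy":0,"wz":0,"hand":1},{"dx":-3,"dy":-4,"dz":137,"wx":0,"wy":0,"wz":0,"hand":1}]'

```text
t: 20.0
position: [0.6051, 0.2388, 0.0169]
eef_rot: [[0.949, -0.315, 0.006], [-0.315, -0.949, 0.001], [0.005, -0.003, -1.0]]
contact_force: [-0.2, -0.9, -2.7]
opening: 0.058
```

Emit:
servo_tool --series '[{"dx":-1,"dy":0,"dz":1.5,"wx":0,"wy":0,"wz":0,"hand":1},{"dx":-1,"dy":0,"dz":2,"wx":0,"wy":0,"wz":0,"hand":1},{"dx":-1,"dy":0,"dz":2,"wx":0,"wy":0,"wz":0,"hand":1},{"dx":-1,"dy":0,"dz":2,"wx":0,"wy":0,"wz":0,"hand":0.3},{"dx":-1,"dy":0,"dz":2,"wx":0,"wy":0,"wz":0,"hand":0},{"dx":-1,"dy":0,"dz":2,"wx":0,"wy":0,"wz":0,"hand":0},{"dx":-1,"dy":0,"dz":2,"wx":0,"wy":0,"wz":0,"hand":0},{"dx":-1,"dy":0,"dz":-20,"wx":0,"wy":0,"wz":0,"hand":0},{"dx":-1,"dy":0,"dz":-60,"wx":0,"wy":0,"wz":0,"hand":0},{"dx":-1,"dy":0,"dz":-110,"wx":0,"wy":0,"wz":0,"hand":0},{"dx":-1,"dy":0,"dz":-150,"wx":0,"wy":0,"wz":0,"hand":0},{"dx":-1,"dy":0,"dz":-165,"wx":0,"wy":0,"wz":0,"hand":0},{"dx":-1,"dy":0,"dz":-165,"wx":0,"wy":0,"wz":0,"hand":0}]'

```text
t: 21.3
position: [0.6051, 0.2396, 0.1851]
eef_rot: [[0.949, -0.315, 0.011], [-0.315, -0.949, 0.004], [0.01, -0.007, -1.0]]
contact_force: [0.1, -0.7, 0.7]
opening: 0.0942
```

Run:
```python
from h import *
np.set_printoptions(precision=4,suppress=True)
w=snap("wrist","pics/w8.png"); o=manip.get_obs();print(o["position"],o["eef_rot"],o["contact_force"],o["opening"])
```

```text
[0.6037 0.2392 0.1828] [[ 0.9492 -0.3144  0.0076]
 [-0.3145 -0.9493  0.002 ]
 [ 0.0066 -0.0043 -1.    ]] [ 0.2971  0.3039 -0.4812] 0.09388733332892273
```

View pics/w8.png

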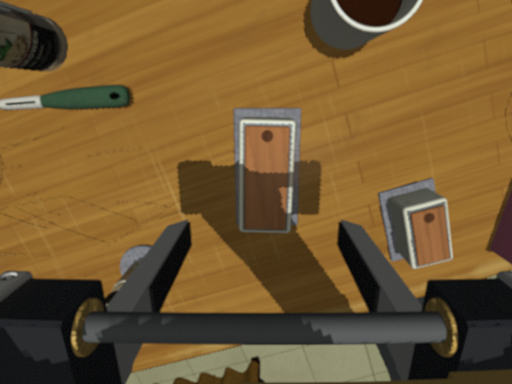

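The medium box sits inside its mat's outline, with the mat's far edge at row 109 and the box rim at row 121. I'll check this by numbers, then move to the large box.

Run:
```python
from h import *
np.set_printoptions(precision=4,suppress=True)
C=load("pics/w8.png")
M=np.array([at(C,u,.005) for u in((235,109),(300.5,108.5))]);P=np.array([at(C,u,.051) for u in((238.5,121),(299.5,120.5),(293,232),(241,233))])
x=np.array([.9492,-.3145]);y=np.array([-.3144,-.9493]);print(M,P,P.mean(0))
m=M.mean(0)[:2]-x*.0725;b=P[:2].mean(0)[:2]-x*.0625;print("mat c",m,"box c",b,P[:,:2]@x,P[:,:2]@y,M[:,:2]@x,M[:,:2]@y)
```

```text
[[0.6842 0.2501 0.005 ]
 [0.6612 0.179  0.005 ]] [[0.672  0.246  0.051 ]
 [0.6532 0.1876 0.051 ]
 [0.5386 0.2292 0.051 ]
 [0.5556 0.2847 0.051 ]] [0.6049 0.2369 0.051 ]
mat c [0.6039 0.2373] box c [0.6033 0.2365] [0.5605 0.561  0.4392 0.4379] [-0.4448 -0.3835 -0.3869 -0.4449] [0.5708 0.5713] [-0.4526 -0.3778]
```

Emit:
servo_tool --series '[{"dx":7,"dy":16,"dz":0,"wx":0,"wy":-0.007,"wz":-0.03,"hand":0},{"dx":25,"dy":55,"dz":0,"wx":0,"wy":-0.007,"wz":-0.07,"hand":0},{"dx":43,"dy":95,"dz":0,"wx":0,"wy":-0.007,"wz":-0.12,"hand":0},{"dx":61,"dy":135,"dz":0,"wx":0,"wy":-0.007,"wz":-0.17,"hand":0},{"dx":79,"dy":175,"dz":0,"wx":0,"wy":-0.007,"wz":-0.21,"hand":0},{"dx":97,"dy":215,"dz":0,"wx":0,"wy":-0.007,"wz":-0.25,"hand":0},{"dx":115,"dy":255,"dz":0,"wx":0,"wy":-0.007,"wz":-0.29,"hand":0},{"dx":133,"dy":293,"dz":0,"wx":0,"wy":-0.007,"wz":-0.32,"hand":0},{"dx":144,"dy":317,"dz":0,"wx":0,"wy":-0.007,"wz":-0.325,"hand":0},{"dx":147,"dy":324,"dz":0,"wx":0,"wy":-0.007,"wz":-0.325,"hand":0},{"dx":147,"dy":324,"dz":0,"wx":0,"wy":-0.007,"wz":-0.325,"hand":0},{"dx":147,"dy":324,"dz":30,"wx":0,"wy":-0.007,"wz":-0.325,"hand":0},{"dx":147,"dy":324,"dz":30,"wx":0,"wy":-0.007,"wz":-0.325,"hand":0}]'

```text
t: 22.65
position: [0.6386, -0.1105, 0.1485]
eef_rot: [[1.0, 0.009, -0.007], [0.009, -1.0, 0.006], [-0.007, -0.006, -1.0]]
contact_force: [-1.0, -0.2, -0.3]
opening: 0.0936
```

Run:
```python
from h import *
np.set_printoptions(precision=4,suppress=True)
w=snap("wrist","pics/w9.png"); o=manip.get_obs();print(o["position"],o["eef_rot"],o["contact_force"],o["opening"])
```

```text
[ 0.6398 -0.1111  0.1503] [[ 1.      0.0085 -0.0045]
 [ 0.0085 -0.9999  0.0055]
 [-0.0044 -0.0055 -1.    ]] [ 0.1402 -0.1151 -0.0794] 0.09413163968193679
```

View pics/w9.png

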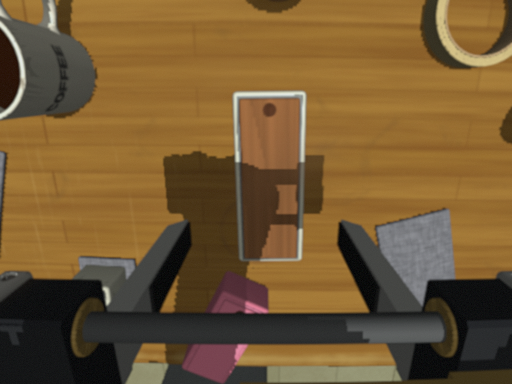

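The large box rim runs through (234,93), (305,93), (301,261) and (239,261), which is centred and parallel to the tool.

Run:
```python
from h import *
np.set_printoptions(precision=4,suppress=True)
C=load("pics/w9.png")
P=np.array([at(C,u,.046) for u in((234,93),(305,93),(301,261),(239,261))]);print(P,P.mean(0))
```

```text
[[ 0.7248 -0.0824  0.046 ]
 [ 0.7253 -0.1449  0.046 ]
 [ 0.5583 -0.1486  0.046 ]
 [ 0.5576 -0.0841  0.046 ]] [ 0.6415 -0.115   0.046 ]
```

Emit:
servo_tool --series '[{"dx":2,"dy":5,"dz":30,"wx":-0.005,"wy":0.004,"wz":0,"hand":0},{"dx":2,"dy":5,"dz":65,"wx":-0.005,"wy":0.004,"wz":0,"hand":0},{"dx":2,"dy":5,"dz":100,"wx":-0.005,"wy":0.004,"wz":0,"hand":0},{"dx":2,"dy":5,"dz":125,"wx":-0.005,"wy":0.004,"wz":0,"hand":0},{"dx":2,"dy":5,"dz":139,"wx":-0.005,"wy":0.004,"wz":0,"hand":0},{"dx":2,"dy":5,"dz":139,"wx":-0.005,"wy":0.004,"wz":0,"hand":0},{"dx":2,"dy":5,"dz":139,"wx":-0.005,"wy":0.004,"wz":0,"hand":0},{"dx":2,"dy":5,"dz":139,"wx":-0.005,"wy":0.004,"wz":0,"hand":0.2},{"dx":2,"dy":5,"dz":139,"wx":-0.005,"wy":0.004,"wz":0,"hand":1},{"dx":2,"dy":5,"dz":139,"wx":-0.005,"wy":0.004,"wz":0,"hand":1},{"dx":2,"dy":5,"dz":139,"wx":-0.005,"wy":0.004,"wz":0,"hand":1},{"dx":2,"dy":5,"dz":139,"wx":-0.005,"wy":0.004,"wz":0,"hand":1},{"dx":2,"dy":5,"dz":139,"wx":-0.005,"wy":0.004,"wz":0,"hand":1}]' --grip_force 40

```text
t: 24.0
position: [0.6415, -0.1153, 0.0119]
eef_rot: [[1.0, 0.008, 0.0], [0.008, -1.0, 0.001], [0.0, -0.0, -1.0]]
contact_force: [-1.1, 0.5, 5.0]
opening: 0.0657
```

Emit:
servo_tool --series '[{"dx":0,"dy":0,"dz":-5,"wx":0,"wy":0,"wz":0,"hand":1},{"dx":0,"dy":0,"dz":-20,"wx":0,"wy":0,"wz":0,"hand":1},{"dx":0,"dy":0,"dz":-50,"wx":0,"wy":0,"wz":0,"hand":1},{"dx":0,"dy":0,"dz":-80,"wx":0,"wy":0,"wz":0,"hand":1},{"dx":-5,"dy":6,"dz":-90,"wx":0,"wy":0,"wz":-0.02,"hand":1},{"dx":-18,"dy":24,"dz":-90,"wx":0,"wy":0,"wz":-0.05,"hand":1},{"dx":-38,"dy":49,"dz":-90,"wx":0,"wy":0,"wz":-0.09,"hand":1},{"dx":-60,"dy":78,"dz":-90,"wx":0,"wy":0,"wz":-0.13,"hand":1},{"dx":-82,"dy":107,"dz":-90,"wx":0,"wy":0,"wz":-0.17,"hand":1},{"dx":-104,"dy":136,"dz":-90,"wx":0,"wy":0,"wz":-0.21,"hand":1},{"dx":-124,"dy":162,"dz":-90,"wx":0,"wy":0,"wz":-0.24,"hand":1},{"dx":-138,"dy":180,"dz":-90,"wx":0,"wy":0,"wz":-0.26,"hand":1},{"dx":-145,"dy":188,"dz":-90,"wx":0,"wy":0,"wz":-0.266,"hand":1},{"dx":-145,"dy":188,"dz":-90,"wx":0,"wy":0,"wz":-0.266,"hand":1},{"dx":-145,"dy":188,"dz":-90,"wx":0,"wy":0,"wz":-0.266,"hand":1}]'

```text
t: 25.5
position: [0.4989, -0.3033, 0.1017]
eef_rot: [[0.962, 0.272, 0.001], [0.272, -0.962, 0.002], [0.001, -0.001, -1.0]]
contact_force: [-0.7, 0.5, -4.2]
opening: 0.0659
```

Run:
```python
from h import *
np.set_printoptions(precision=4,suppress=True)
w=snap("wrist","pics/w10.png"); o=manip.get_obs();print(o["position"],o["eef_rot"],o["contact_force"],o["opening"])
```

```text
[ 0.4994 -0.3027  0.1017] [[ 0.962   0.2732  0.0012]
 [ 0.2732 -0.962   0.0018]
 [ 0.0017 -0.0014 -1.    ]] [ 0.7585  0.4817 -4.6685] 0.06576877415458617
```

View pics/w10.png

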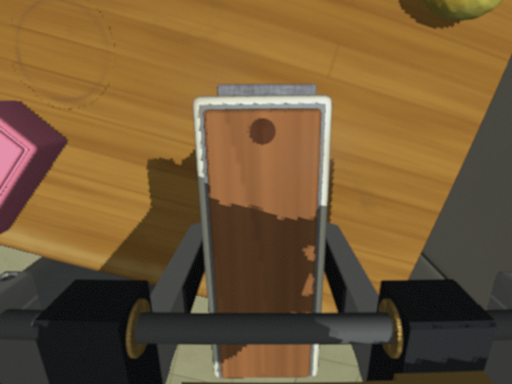

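Run:
```python
from h import *
np.set_printoptions(precision=4,suppress=True)
C=load("pics/w10.png"); R=np.array([[.962,.2732],[.2732,-.962]]); p=np.array([.4994,-.3027])
f=lambda uv,z:R.T@(at(C,uv,z)[:2]-p)
print("mat far",f((217,86),.005),f((316,86),.005)," box far",f((194,100),.1358),f((331,98),.1358)," mat ctr top",R.T@(np.array([.4982,-.3043])-p))
print("fridge floor line",at(C,(512,60),0),at(C,(425,260),0))
```

```text
mat far [ 0.0927 -0.0401] [0.0925 0.0449]  box far [ 0.0828 -0.0318] [0.0835 0.0309]  mat ctr top [-0.0016  0.0012]
fridge floor line [ 0.6715 -0.4811  0.    ] [ 0.4689 -0.4864  0.    ]
```

Emit:
servo_tool --series '[{"dx":0,"dy":3,"dz":20,"wx":0,"wy":0,"wz":0,"hand":1},{"dx":0,"dy":3,"dz":45,"wx":0,"wy":0,"wz":0,"hand":1},{"dx":0,"dy":3,"dz":65,"wx":0,"wy":0,"wz":0,"hand":1},{"dx":0,"dy":3,"dz":77,"wx":0,"wy":0,"wz":0,"hand":1},{"dx":0,"dy":3,"dz":82,"wx":0,"wy":0,"wz":0,"hand":1},{"dx":0,"dy":3,"dz":85,"wx":0,"wy":0,"wz":0,"hand":1},{"dx":0,"dy":3,"dz":86,"wx":0,"wy":0,"wz":0,"hand":1},{"dx":0,"dy":3,"dz":86,"wx":0,"wy":0,"wz":0,"hand":1}]'

```text
t: 26.35
position: [0.5012, -0.3051, 0.0169]
eef_rot: [[0.962, 0.273, 0.003], [0.273, -0.962, 0.002], [0.003, -0.001, -1.0]]
contact_force: [-0.7, 3.1, 1.8]
opening: 0.0657
```

Touching the mat (+1.8 N vertical, against -4.7 N while carrying). Releasing and backing off.

Emit:
servo_tool --series '[{"dx":-1,"dy":0,"dz":0.5,"wx":0,"wy":0,"wz":0,"hand":1},{"dx":-1,"dy":0,"dz":0.5,"wx":0,"wy":0,"wz":0,"hand":0.2},{"dx":-1,"dy":0,"dz":0.5,"wx":0,"wy":0,"wz":0,"hand":0},{"dx":-1,"dy":0,"dz":0.5,"wx":0,"wy":0,"wz":0,"hand":0},{"dx":-1,"dy":0,"dz":0.5,"wx":0,"wy":0,"wz":0,"hand":0},{"dx":-1,"dy":0,"dz":-20,"wx":0,"wy":0,"wz":0,"hand":0},{"dx":-1,"dy":0,"dz":-60,"wx":0,"wy":0,"wz":0,"hand":0},{"dx":-1,"dy":0,"dz":-110,"wx":0,"wy":0,"wz":0,"hand":0},{"dx":-1,"dy":0,"dz":-160,"wx":0,"wy":0,"wz":0,"hand":0},{"dx":-1,"dy":0,"dz":-160,"wx":0,"wy":0,"wz":0,"hand":0},{"dx":-1,"dy":0,"dz":-160,"wx":0,"wy":0,"wz":0,"hand":0}]'

```text
t: 27.45
position: [0.5004, -0.3061, 0.1782]
eef_rot: [[0.962, 0.273, 0.005], [0.273, -0.962, 0.0], [0.005, 0.001, -1.0]]
contact_force: [-0.6, -0.1, -1.0]
opening: 0.0941
```

Run:
```python
from h import *
np.set_printoptions(precision=4,suppress=True)
w=snap("wrist","pics/w11.png"); t=snap("top","pics/t11.png");o=manip.get_obs();print(o["t"],o["position"],o["contact_force"],o["opening"])
cv2.imwrite("pics/v11.png",np.vstack([cv2.resize(t[90:270,90:420],(640,349)),cv2.resize(w[60:280,140:400],(295,250)) if 0 else cv2.copyMakeBorder(w[60:300,140:400],0,0,0,380,cv2.BORDER_CONSTANT)])[:,:,::-1])
```

```text
27.55 [ 0.4988 -0.3052  0.1757] [0.5407 0.3063 1.1963] 0.09359629068117903
```

View pics/v11.png

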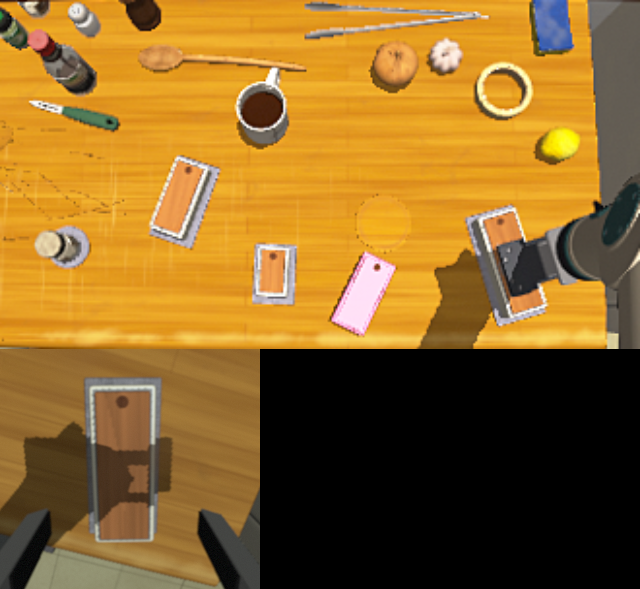

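All four pieces are on their mats, and the lemon, mug and pink box have not moved. One check on the large box, then I hand in.

Run:
```python
from h import *
np.set_printoptions(precision=4,suppress=True)
C=load("pics/w11.png"); R=np.array([[.962,.273],[.273,-.962]])
f=lambda x,y,z:R.T@at(C,(x+140,y-349+60),z)[:2]
m=(f(85,378,.005)+f(161,377,.005))/2-[.095,0]; b=(f(90,387,.051)+f(159,386,.051))/2-[.085,0]; print("box-mat, mat frame",b-m)
ok=np.all(np.abs(b-m)<.012); print(ok)
if ok: print(manip.finish_job())
```

```text
box-mat, mat frame [0.0005 0.0015]
True
the job is handed in; nothing more can be done
None
```

I took the stack apart from the top down and set each piece on its own mat: the jar, then the small, medium and large box. I handed the job in at about 27.6 s, with the gripper open and clear of everything. No verdict was reported.

| Piece | Last measured offset from its mat |
|---|---|
| Spice jar | about 4 mm |
| Small box | about 4 mm |
| Medium box | about 1 mm |
| Large box | about 2 mm |

- **Angles:** Each box looked lined up with its mat and upright in the pictures. I did not measure tilt separately.
- **Bystanders:** In the last top view the lemon, the mug and the pink look-alike were where they started, judged by eye.
- **Large box landing:** I felt a light touch of about 3 N sideways and 2 N vertically as it met the mat.
- **Refused call:** My first move call was refused because some of its keys were missing. Nothing moved, and no other check failed.

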